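# Load and cover the dry-storage pot

## Robot

A 7-joint arm with a two-finger parallel gripper is mounted at the origin on the work surface. World frame = base frame: x ahead of the robot, y to its left, z up, the work surface at z = 0. Lengths are in m, angles in rad, forces in N, time in s.
With the tool pointing down it reaches from about 0.425 to 0.875 m from the base axis. Payload 8.4 kg.
Tool frame: the origin (TCP) lies between the finger pads; the fingertips stand 25 mm ahead of it and the grasp point (between the pads) lies 6 mm ahead of it (bot.tips_ahead is the distance from the TCP to the fingertips, in m); z points along the fingers, y is the line along which they close (so a half turn about z gives the same grasp; the last joint's range is limited). The gripper opens to 87 mm and grips with 3 to 60 N. Pads are 19 mm wide; open, the fingers measure 117 mm over their backs; the gripper's body (75 mm by 190 mm) begins 51 mm behind the grasp point.
Start: joints at [-1.234, 0.333, 0.04, 1.465, -0.013, 1.343, -0.059], TCP at [0.274, 0.589, 0.248] pointing down, gripper open.
Joint ranges: [-2.58, 2.58], [-0.38, 2.09], [-1.3, 1.39], [0.25, 2.4], [-1.5, 4.64], [0.08, 2.09], [-2.65, 2.65]. Speed limits (rad/s): [2.22, 2.22, 2.79, 2.79, 3.14, 3.14, 3.14].

## Interface

Orientations are given as a unit quaternion [w, x, y, z].
In Python, from station import bot gives the robot as it stands. The module is installed in compiled form; this text tells all that it offers.
- The arm moves only by the tool carry_out, never from a script. Its argument "motion" is a list of rows, each a list of 4 numbers: the shift along the tool's x, y, z scaled (see below), then the turn about the tool's z scaled (see below). In form: [[tx, ty, tz, twist], ...]. A call has exactly 10 rows; each row shifts and turns the commanded pose from where the row before left it, along the tool's axes as they then stand; what a row does not reach is not made up. The controller multiplies each number of a shift by 0.25 m and each number of a turn by 45 degrees. A row lasts 1/8 s, in which the tool goes at most 62.5 mm and 10.7 degrees, less where a joint would pass 70% of its speed; a pose out of reach is approached as far as the arm can. A call with a number of a shift or a turn outside -1 to 1 is refused whole. A call with a gripper value outside its range is refused whole. "hand" is the opening, from -1 (shut) to 1 (fully open), set as the call begins (left out, the last holds). The fingers move at their own pace and stop on an object; "force" is the grip in N (left out, the last holds). Time passes only in rows, so rows that do not move let the fingers close, or fill a call up. It gives the time, the measured TCP pose, the force, the opening and the grip force at its end, in the units of the state.
- bot.get_state(): the state, without advancing time (a new reading comes with each control period).
- bot.snapshot(name): name is "scene" or "top"; returns the picture (400x640x3 uint8, blue, green, red); there is no depth.
- bot.calibration(name): a dict with "fx", "fy", "cx", "cy" (pixels), "position" and "attitude" of the camera in the world. Camera axes: x right, y down, z forward; pixel columns grow to the right and rows downward; lengths in m; the calibration is good to about 2 mm. A picture is of the moment at which its call begins. calibration takes no time and is no camera call.
- bot.close_job(): hands the job in; it is judged then, once.
The state is a dict: "clock": time; "joint_positions": joint angles; "qvel": joint speeds; "effort": joint torques, N m; "position": TCP position; "eef_rot": TCP orientation; "ft_force": force on the tool from outside, world axes, zero at the start; "ft_torque": the same for the moment, N m; "gripper_width": finger opening in m; "grasp_force": force on a finger pad.
Only numpy, scipy, OpenCV 4.12 (cv2) and the standard library are available. Lean on these libraries where they do the work, as an engineer would, in place of code of your own. Each camera call takes 0.05 s, during which the arm holds its last target. There are 200 camera calls.

## Task

Draw the aluminium lid out from under the white riser, leave it lying flat on the bench clear of the riser and let go of it. Then stand the vial carrier inside the blue pot, take the lid up again and set it on the pot so that it sits seated and level. Lower the lid gently, without dropping it, and never load the pot with more than 25 N, keep the lid and the carrier from tipping, and leave everything else on the bench where it is.

Things in the scene. Friction and masses are not known exactly. Their poses are not given: they have to be found in the camera images.
- riser: low white bench riser with grey sides, fixed: 240 deep (x) x 300 wide (y), board 14 thick with its underside at 66 and its top at 80 mm, 14 mm side walls, closed at the back, open at the front. Origin on the bench under its centre; x points to its back, so the open front edge lies at x = -120 mm in its frame
- lid: round aluminium lid, 0.4 kg: disc 170 diameter, z 8 to 13; bevelled lip 132 diameter under it, z 0 to 8. Red bar handle along its x, 140 long, 14 wide, z 38 to 52, on a 14 mm square foot at each end, open between. Origin: centre of the lip underside, z up. Starts flat on the bench under the riser, its -x handle end out in front by about 55, the middle under the board
- lid_grip (a point): centre of the lid's handle bar, 45 mm above the lid's origin; the free end of the bar is 70 mm from here along the lid's -x
- lid_seat (a point): centre of the underside of the lid's disc, 8 mm above the lid's origin: the face that rests on the pot's rim
- pot: round blue open pot, loose, 1.6 kg: outside 152 mm diameter, 100 high, wall 5, floor 5 thick, inside 142 mm diameter. Origin at the centre of its underside on the bench
- pot_rim (a point): centre of the pot's mouth, level with the top of the rim, 100 mm above the bench
- carrier: vial carrier, 0.25 kg: white block 84 (x) x 54 (y) x 34 high with eight blue-capped amber vials (tops at 44 mm) and, standing up in the middle, a yellow grip plate 44 long (x), 12 thick (y), top at 78 mm. Origin at the centre of its underside
- reagent: bystander: amber bottle, 60 mm diameter, 125 high, origin at its underside
- beaker: bystander: white ceramic cup, 72 mm diameter at the rim, 95 high, origin at its underside
- wrench: bystander: steel wrench, 170 mm long, lying on the bench at the left, along its own x
- mouse: bystander: black computer mouse, 85 mm long, 36 high, on the blue mouse pad
- septa_box: bystander: small cardboard box 90 x 65 x 45 on top of the riser
- std_jar: bystander: small amber jar, 50 mm diameter, 60 high, on top of the riser

How it is judged:
On the way, in this order (a step that is already met when the one before it is completed fails the run):
1. the lid lies flat on the bench wholly in front of the riser (its disc clear of the board's front edge, its centre at least 90 mm in front of that edge), let go and at rest (x of lid in the frame of riser below -0.21 m and height (world z) of lid below 0.004 m and angle between lid's own z axis and vertical below 0.04 rad and contact force between the fingers and lid below 0.05 N and linear speed of lid below 0.02 m/s), for 0.2 s.
2. the vial carrier stands upright on the floor of the pot, let go, with the lid still on the bench (horizontal distance between carrier and pot below 0.027 m and z of carrier in the frame of pot below 0.009 m and angle between carrier's own z axis and vertical below 0.09 rad and contact force between the fingers and carrier below 0.05 N and linear speed of carrier below 0.02 m/s and height (world z) of lid below 0.004 m), for 0.2 s.
3. the lid is lifted off the bench, its underside over 50 mm up (height (world z) of lid above 0.05 m), for 0.1 s.
4. the lid sits seated and level on the pot, its lip inside the mouth (horizontal distance between lid_seat and pot_rim below 0.007 m and z of lid_seat in the frame of pot_rim between -0.0025 and 0.0025 m and angle between lid's own z axis and vertical below 0.035 rad), for 0.2 s.
At the end, for the whole second after the job is handed in: Lid on the pot, lip inside the mouth: disc underside within 2.5 mm of rim height, centred within 7 mm, tilted under 2 degrees. Carrier upright (within 5 degrees) on the pot floor, centred within 27 mm. Pot flat on the bench. All let go and at rest (all of step 4 and horizontal distance between carrier and pot below 0.027 m and z of carrier in the frame of pot below 0.009 m and angle between carrier's own z axis and vertical below 0.09 rad and contact force between the fingers and lid below 0.05 N and linear speed of each of lid, carrier below 0.02 m/s and angle between pot's own z axis and vertical below 0.035 rad and height (world z) of pot below 0.004 m); the robot touches nothing.
It fails at once if the lid or the carrier presses on or strikes the pot with more than 25 N (contact force between any of lid, carrier and pot above 25 N).
It fails at once if the lid is dropped on the pot: it moves faster than 0.3 m/s when within 15 mm of its seat (lower it, and let go less than 4 mm above the rim) (distance between lid_seat and pot_rim below 0.015 m and linear speed of lid above 0.3 m/s).
It fails at once if the lid is tipped by more than 20 degrees, or the vial carrier by more than 30 (angle between lid's own z axis and vertical above 0.35 rad or angle between carrier's own z axis and vertical above 0.52 rad).
It fails at once if the pot is shifted by more than 30 mm (distance of pot from where it was at the start of the episode above 0.03 m).
It fails at once if a bystander (bottle, cup, wrench, mouse, cardboard box, small jar) is shifted by more than 30 mm (distance of any of reagent, beaker, wrench, mouse, septa_box, std_jar from where it was at the start of the episode above 0.03 m).
It also fails if it takes over 69 s, if anything falls off the work surface, if the arm or the gripper's body presses on something with over 40 N, if the wrist force passes 120 N, or if a joint passes its speed limit or range.

## Working session

There is one attempt and no reset: what is moved stays moved. The work goes in short steps, Python scripts to look and compute and a tool call to move; the robot and the scene stay as the last step left them, time stands still between calls to the robot, and variables do not carry over. Pictures are saved under pics/ and viewed, at most 10 in all, crops included, and the job is handed in when it is done.

Besides the shell and the picture viewer there is one more tool, called as name(argument=value, ...) on one line, values as JSON. carry_out: Moves the arm, as the interface text tells. Shifts and turns lie within -1 to 1; 1 stands for 0.25 m of shift or 45 degrees of turn. Its arguments: {"type":"object","properties":{"motion":{"type":"array"},"hand":{"type":"number"},"force":{"type":"number"}},"required":["motion"]}

```bash
mkdir -p pics; python3 - <<'E'
from station import bot
import cv2
print(bot.get_state())
for n in("scene","top"):
    cv2.imwrite(f"pics/{n}0.png",bot.snapshot(n)); print(n,bot.calibration(n))
print(bot.tips_ahead)
E
```

```text
{'clock': 0.0, 'joint_positions': array([-1.23420578,  0.3339172 ,  0.03988059,  1.46628392, -0.01339595,
        1.34327369, -0.05848173]), 'qvel': array([-0.00170811,  0.00131807,  0.00165028, -0.00014439, -0.00141907,
       -0.00014814, -0.00203653]), 'effort': array([ 1.46673341e-03, -6.56364655e+01,  1.33654419e+00, -4.03807926e+01,
       -5.94436331e-02,  4.49480605e-02,  1.95002535e-04]), 'position': array([0.27423194, 0.58884833, 0.24664907]), 'eef_rot': array([-1.17484143e-04,  2.16177329e-01,  9.76353783e-01, -7.99493853e-04]), 'ft_force': array([ 0.97659338, -0.04985097,  0.72840643]), 'ft_torque': array([ 0.04786946, -0.03160485,  0.06323977]), 'grasp_force': 0.0, 'gripper_width': 0.08708686011409775}
scene {'fx': 427.63567077085355, 'fy': 427.63567077085355, 'cx': 321.59334823594185, 'cy': 197.34794110097906, 'position': array([ 1.48461889, -0.41884331,  0.96601661]), 'attitude': array([-0.35223859,  0.76118226,  0.49899451, -0.21802298])}
top {'fx': 470.72931249049327, 'fy': 470.72931249049327, 'cx': 319.349370594174, 'cy': 194.67788061944634, 'position': array([ 0.42769288, -0.00744655,  1.7297318 ]), 'attitude': array([ 0.03731435, -0.70250547,  0.70986766, -0.03437458])}
0.025
```

View pics/scene0.png

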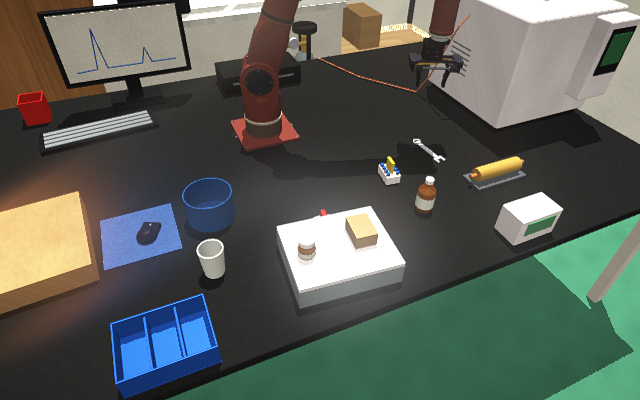

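View pics/top0.png

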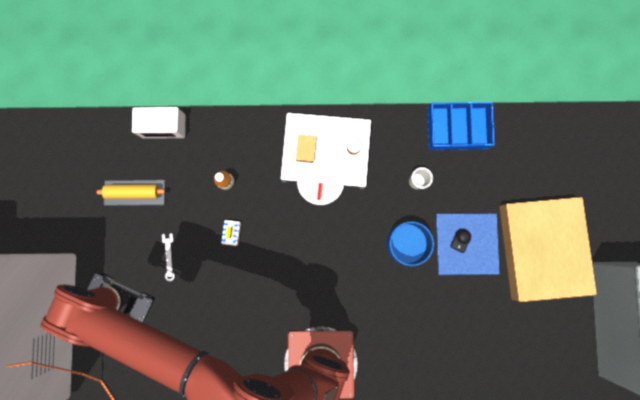

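The scene view shows the riser, with the red handle end sticking out on the robot side. In the top view the lid disc is near (320,190), the carrier at (231,233) and the pot at (411,244). I'll enlarge the top view to read these more closely.

```bash
python3 - <<'E'
import cv2
i=cv2.imread("pics/top0.png")
cv2.imwrite("pics/c1.png",cv2.resize(i[105:215,270:385],None,fx=5,fy=5,interpolation=cv2.INTER_CUBIC))
a=cv2.resize(i[210:275,205:270],None,fx=6,fy=6,interpolation=cv2.INTER_CUBIC)
b=cv2.resize(i[210:275,380:445],None,fx=6,fy=6,interpolation=cv2.INTER_CUBIC)
cv2.imwrite("pics/c2.png",cv2.hconcat([a,b]))
E
```

```text
(no output)
```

View pics/c1.png

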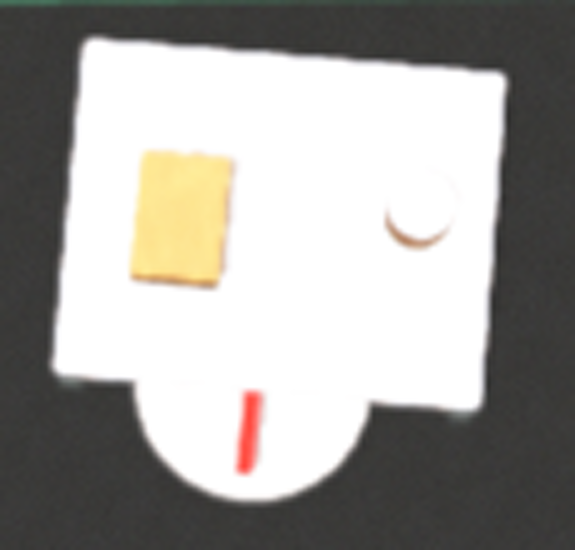

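View pics/c2.png

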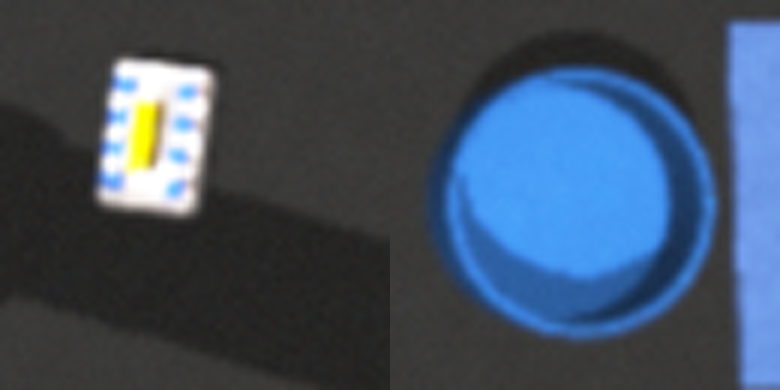

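```bash
cat > h.py <<'E'
from station import bot
import numpy as np
from scipy.spatial.transform import Rotation as R
def ray(n,u,v,z):
    c=bot.calibration(n);q=c["attitude"];M=R.from_quat(q,scalar_first=True)
    d=M.apply([(u-c["cx"])/c["fx"],(v-c["cy"])/c["fy"],1]);p=c["position"]
    return p+d*(z-p[2])/d[2]
def crop(n,u,v,z,x0,y0,k): return ray(n,x0+(u+.5)/k-.5,y0+(v+.5)/k-.5,z)
def yaw(): 
    s=bot.get_state();m=R.from_quat(s["eef_rot"],scalar_first=True).as_matrix()
    return m
E
python3 - <<'E'
from h import *
np.set_printoptions(precision=4,suppress=True)
A=lambda u,v,z:crop("top",u,v,z,270,105,5)
cs=np.array([A(*p,.08) for p in[(85,38),(505,73),(480,411),(55,375)]])
print("riser",cs,cs.mean(0)); print(np.linalg.norm(np.roll(cs,-1,0)-cs,axis=1))
bx=cs[0]+cs[1]-cs[2]-cs[3]; print("yaw",np.degrees(np.arctan2(bx[1],bx[0])))
e,f=A(245,472,.052),A(253,392,.052);d=f-e
print("handle end",e,f,np.degrees(np.arctan2(d[1],d[0])))
print("disc L,R,bottom",A(133,392,.013),A(371,400,.013),A(252,502,.013))
C=lambda u,v,z:crop("top",u,v,z,205,210,6)
print("plate",C(143,137,.078)); k=[C(*p,.034) for p in[(118,58),(215,68),(198,215),(98,205)]];print(k,sum(k)/4)
print("pot",crop("top",190,202,.1,380,210,6))
print("reagent",ray("top",219,176,.125),"beaker",ray("top",421,178,.095))
print(yaw())
E
```

```text
riser [[ 0.8943  0.113   0.08  ]
 [ 0.8652 -0.1876  0.08  ]
 [ 0.6218 -0.1648  0.08  ]
 [ 0.6507  0.135   0.08  ]] [ 0.758  -0.0261  0.08  ]
[0.3021 0.2445 0.3012 0.2446]
yaw -5.2529138122058905
handle end [0.583  0.0015 0.052 ] [ 0.6406 -0.0048  0.052 ] -6.261638618686339
disc L,R,bottom [0.6465 0.0835 0.013 ] [ 0.6387 -0.0914  0.013 ] [ 0.5645 -0.0032  0.013 ]
plate [0.4664 0.3183 0.078 ]
[array([0.5149, 0.3425, 0.034 ]), array([0.5083, 0.2841, 0.034 ]), array([0.4206, 0.2937, 0.034 ]), array([0.4272, 0.3535, 0.034 ])] [0.4678 0.3185 0.034 ]
pot [ 0.4222 -0.316   0.1   ]
reagent [0.6594 0.3433 0.125 ] beaker [ 0.649  -0.3578  0.095 ]
[[-0.9065  0.4221 -0.0005]
 [ 0.4221  0.9065 -0.0014]
 [-0.0001 -0.0014 -1.    ]]
```

carry_out(motion=[[0,0,0,-0.211],[0,0,0,-0.211],[-0.13,-0.185,0.02,0],[-0.13,-0.185,0.02,0],[-0.13,-0.185,0.02,0],[-0.13,-0.185,0.02,0],[-0.13,-0.185,0.02,0],[-0.13,-0.185,0.02,0],[-0.13,-0.185,0.02,0],[-0.13,-0.185,0.02,0]], hand=1, force=30)

```text
clock: 1.35
position: [0.4949, 0.1924, 0.2073]
eef_rot: [-0.0, 0.052, 0.999, 0.0]
ft_force: [0.4, 0.9, 0.4]
gripper_width: 0.0871
grasp_force: 0.0
```

```bash
cat >> h.py <<'E'
def go(x,y,z,phi):
    "remaining twist (units), then shift (units) in the tool axes after that twist; phi = world angle of tool y, deg"
    s=bot.get_state();m=yaw();p=np.degrees(np.arctan2(m[1,1],m[0,1]));f=np.radians(phi)
    d=np.array([x,y,z])-s["position"]
    X=np.array([-np.sin(f),np.cos(f),0]);Y=np.array([np.cos(f),np.sin(f),0])
    print("t %.2f pos %s phi %.1f tilt %.2f w %.4f F %s g %.1f"%(s["clock"],s["position"].round(4),p,np.degrees(np.arccos(-m[2,2])),s["gripper_width"],s["ft_force"].round(1),s["grasp_force"]))
    print("twist %.3f shift %.3f %.3f %.3f"%(((p-phi)/45,)+tuple(np.array([d@X,d@Y,-d[2]])/.25)))
E
python3 -c "
from h import *
go(.600,0,.15,84)"
```

```text
t 1.35 pos [0.4949 0.1924 0.2073] phi 84.0 tilt 0.01 w 0.0871 F [0.4 0.9 0.4] g 0.0
twist 0.001 shift -0.499 -0.721 0.229
```

carry_out(motion=[[-0.1,-0.144,0.046,0],[-0.1,-0.144,0.046,0],[-0.1,-0.144,0.046,0],[-0.1,-0.144,0.046,0],[-0.099,-0.145,0.045,0],[0,0,0.1,0],[0,0,0.1,0],[0,0,0.1,0],[0,0,0.08,0],[0,0,0,0]])

```text
clock: 2.6
position: [0.5985, 0.0018, 0.0537]
eef_rot: [-0.002, 0.052, 0.999, -0.0]
ft_force: [0.5, 0.2, 0.3]
gripper_width: 0.0872
grasp_force: 0.0
```

```bash
python3 -c "
from h import *
import cv2
go(.600,0,.052,84)
i=bot.snapshot('scene');cv2.imwrite('pics/s1.png',cv2.resize(i[140:290,240:440],None,fx=4,fy=4))
"
```

```text
t 2.60 pos [0.5985 0.0018 0.0537] phi 84.0 tilt 0.18 w 0.0872 F [0.5 0.2 0.3] g 0.0
twist 0.001 shift -0.007 -0.007 0.007
```

View pics/s1.png

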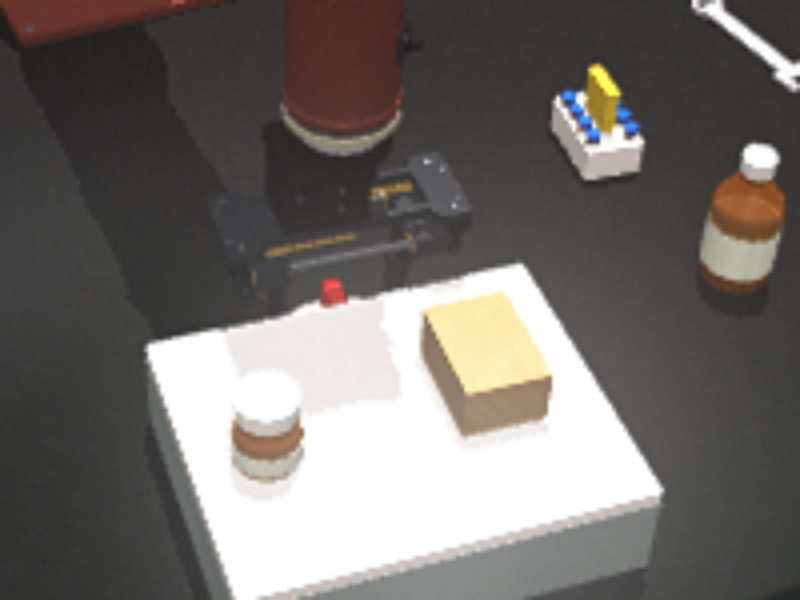

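The red bar end, at about (333,290) in the crop, sits between the open fingers and the body is clear of the board, so I'll close.

carry_out(motion=[[0,0,0,0],[0,0,0,0],[0,0,0,0],[0,0,0,0],[0,0,0,0],[0,0,0,0],[0,0,0,0],[0,0,0,0],[0,0,0,0],[0,0,0,0]], hand=-1, force=30)

```text
clock: 3.9
position: [0.5997, 0.0016, 0.0553]
eef_rot: [-0.0, 0.052, 0.999, -0.0]
ft_force: [0.2, -1.6, 0.2]
gripper_width: 0.0136
grasp_force: 29.9
```

carry_out(motion=[[0.03,0,0,0],[0.06,0,0,0],[0.07,0,0,0],[0.07,0,0,0],[0.07,0,0,0],[0.07,0,0,0],[0.07,0,0,0],[0.06,0,0,0],[0.06,0,0,0],[0,0,0,0]])

```text
clock: 5.15
position: [0.459, 0.0167, 0.0553]
eef_rot: [-0.001, 0.052, 0.999, 0.0]
ft_force: [-1.6, -1.0, -0.5]
gripper_width: 0.0135
grasp_force: 29.9
```

carry_out(motion=[[0,0,0,0],[0,0,0,0],[0,0,0,0],[0,0,0,0],[0,0,0,0],[0,0,-0.1,0],[0,0,-0.15,0],[0,0,-0.15,0],[0,0,-0.15,0],[0,0,-0.1,0]], hand=1)

```text
clock: 6.4
position: [0.4609, 0.0164, 0.2197]
eef_rot: [0.001, 0.052, 0.999, 0.0]
ft_force: [0.0, -1.0, -0.6]
gripper_width: 0.0869
grasp_force: 0.0
```

```bash
python3 -c "
from h import *
go(.466,.3185,.2,83)"
```

```text
t 6.40 pos [0.4609 0.0164 0.2197] phi 84.0 tilt 0.10 w 0.0869 F [ 0.  -1.  -0.6] g 0.0
twist 0.022 shift 0.127 1.202 0.079
```

carry_out(motion=[[0,0.03,0,0.022],[0.02,0.15,0,0],[0.02,0.17,0,0],[0.02,0.17,0,0],[0.02,0.17,0,0],[0.02,0.17,0.02,0],[0.02,0.17,0.02,0],[0.003,0.172,0.039,0],[0,0,0,0],[0,0,0,0]])

```text
clock: 7.65
position: [0.4659, 0.3179, 0.1969]
eef_rot: [-0.001, 0.061, 0.998, -0.001]
ft_force: [0.7, -0.3, -0.0]
gripper_width: 0.087
grasp_force: 0.0
```

```bash
python3 -c "
from h import *
import cv2
go(.467,.3185,.073,83)
i=bot.snapshot('top');cv2.imwrite('pics/t2.png',cv2.resize(i[160:300,200:380],None,fx=4,fy=4,interpolation=cv2.INTER_CUBIC))
"
```

```text
t 7.65 pos [0.4659 0.3179 0.1969] phi 83.0 tilt 0.12 w 0.0870 F [ 0.7 -0.3 -0. ] g 0.0
twist 0.000 shift -0.004 0.003 0.495
```

View pics/t2.png

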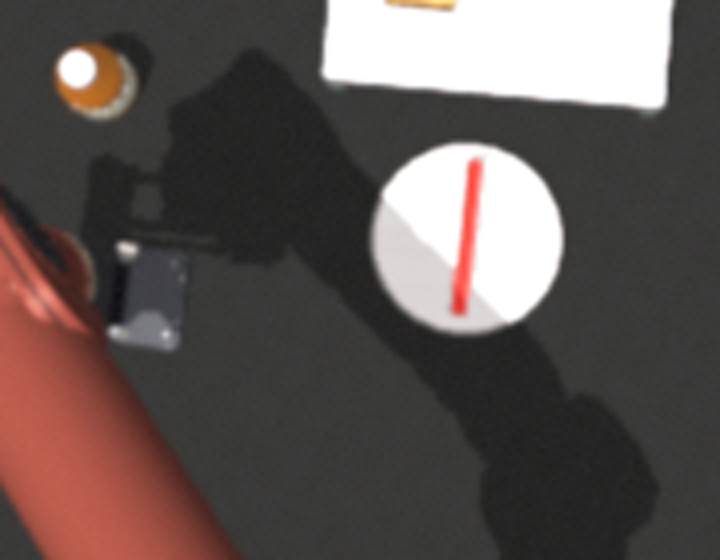

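The lid is flat and clear of the riser: disc centre (467,238), bar from (476,160) to (458,315). The arm is above the carrier, so I'll descend with 0.49 units total and grip.

carry_out(motion=[[-0.004,0.003,0.1,0],[0,0,0.1,0],[0,0,0.1,0],[0,0,0.1,0],[0,0,0.06,0],[0,0,0.03,0],[0,0,0,0],[0,0,0,0],[0,0,0,0],[0,0,0,0]])

```text
clock: 8.95
position: [0.4675, 0.3193, 0.076]
eef_rot: [0.0, 0.061, 0.998, 0.0]
ft_force: [0.3, 0.4, -0.4]
gripper_width: 0.0867
grasp_force: 0.0
```

carry_out(motion=[[0,0,0,0],[0,0,0,0],[0,0,0,0],[0,0,0,0],[0,0,0,0],[0,0,0,0],[0,0,0,0],[0,0,0,0],[0,0,0,0],[0,0,0,0]], hand=-1, force=25)

```text
clock: 10.2
position: [0.4672, 0.319, 0.0753]
eef_rot: [-0.0, 0.061, 0.998, -0.0]
ft_force: [-1.2, -0.2, -1.8]
gripper_width: 0.0117
grasp_force: 25.0
```

```bash
python3 - <<'E'
from h import *
go(.422,-.316,.22,90)
c=lambda u,v,z:crop("top",u,v,z,200,160,4)
print("lid",c(467,238,.013),c(467,238,.052)); a,b=c(458,315,.052),c(476,160,.052);d=b-a;print((a+b)/2,np.linalg.norm(d),np.degrees(np.arctan2(d[1],d[0])))
E
```

```text
t 10.20 pos [0.4672 0.319  0.0753] phi 83.0 tilt 0.03 w 0.0117 F [-1.2 -0.2 -1.8] g 25.0
twist -0.155 shift 0.181 -2.540 -0.579
lid [0.51296078 0.01056651 0.013     ] [0.5110237  0.01015729 0.052     ]
[0.51175488 0.01011708 0.052     ] 0.1390058996672685 -7.1726345674058685
```

carry_out(motion=[[0,0,-0.1,0],[0,0,-0.16,0],[0,0,-0.16,0],[0,-0.05,-0.12,0],[-0.06,-0.1,-0.04,0],[-0.06,-0.17,0,0],[-0.06,-0.17,0,0],[-0.06,-0.17,0,0],[-0.06,-0.17,0,0],[-0.03,-0.17,0,0]])

```text
clock: 11.45
position: [0.5189, 0.0591, 0.2202]
eef_rot: [-0.0, 0.061, 0.998, -0.0]
ft_force: [0.8, 0.3, -3.7]
gripper_width: 0.012
grasp_force: 25.0
```

carry_out(motion=[[0,-0.17,0,0],[0.02,-0.17,0,0],[0.03,-0.17,0,0],[0.03,-0.17,0,0],[0.03,-0.17,0,0],[0.03,-0.17,0,0],[0.03,-0.17,0,0],[0.03,-0.17,0,0],[0,-0.1,0,0],[0,-0.08,0,0]])

```text
clock: 12.7
position: [0.4217, -0.3163, 0.2203]
eef_rot: [-0.0, 0.061, 0.998, 0.0]
ft_force: [0.6, -0.7, -3.1]
gripper_width: 0.0119
grasp_force: 25.0
```

```bash
python3 -c "
from h import *
go(.422,-.316,.22,83); bot.snapshot('top')
import cv2
i=bot.snapshot('scene');cv2.imwrite('pics/s3.png',cv2.resize(i[100:300,120:320],None,fx=3,fy=3))
"
```

```text
t 12.70 pos [ 0.4217 -0.3163  0.2203] phi 83.0 tilt 0.03 w 0.0119 F [ 0.6 -0.7 -3.1] g 25.0
twist -0.001 shift -0.001 0.001 0.001
```

View pics/s3.png

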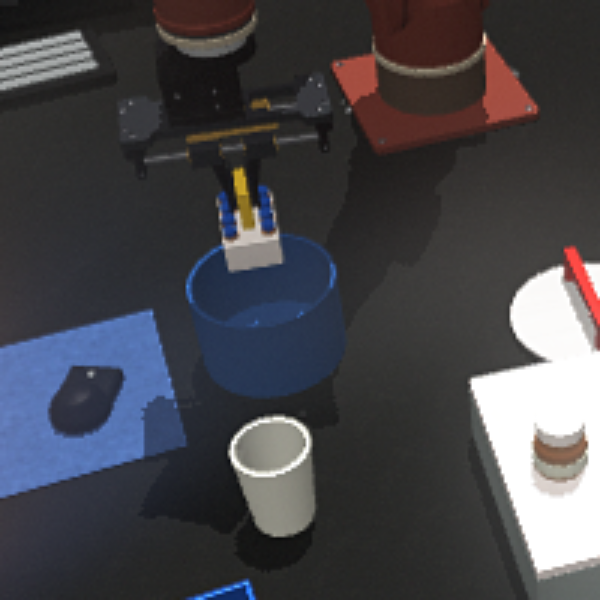

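The carrier hangs upright over the pot mouth; the rim ellipse in the crop is centred near (265,287). I'll check the pot centre with this camera while lowering.

```bash
python3 -c "
from h import *
print(crop('scene',265,287,.1,120,100,3))
for a in range(0,360,90):
  p=np.array([.422+.076*np.cos(np.radians(a)),-.316+.076*np.sin(np.radians(a)),.1]);c=bot.calibration('scene')
  q=R.from_quat(c['attitude'],scalar_first=True).inv().apply(p-c['position']);print(a,((q[0]/q[2]*c['fx']+c['cx'])-120)*3+1,((q[1]/q[2]*c['fy']+c['cy'])-100)*3+1)
"
```

```text
[ 0.43980379 -0.31722667  0.1       ]
0 279.4206405881194 321.9655942876359
90 334.31663185864613 258.32275134856866
180 246.47886395365364 234.132175677699
270 187.61863816739 295.0082034735243
```

carry_out(motion=[[0,0,0.06,0],[0,0,0.08,0],[0,0,0.08,0],[0,0,0.08,0],[0,0,0.08,0],[0,0,0.08,0],[0,0,0.05,0],[0,0,0.02,0],[0,0,0.01,0],[0,0,0,0]])

```text
clock: 14.05
position: [0.4228, -0.3152, 0.0859]
eef_rot: [0.0, 0.061, 0.998, -0.0]
ft_force: [-0.1, 0.0, -3.3]
gripper_width: 0.0122
grasp_force: 25.0
```

carry_out(motion=[[0,0,0.004,0],[0,0,0.004,0],[0,0,0.003,0],[0,0,0.003,0],[0,0,0.002,0],[0,0,0.002,0],[0,0,0.002,0],[0,0,0,0],[0,0,0,0],[0,0,0,0]])

```text
clock: 15.3
position: [0.4225, -0.3152, 0.0806]
eef_rot: [0.0, 0.061, 0.998, -0.0]
ft_force: [0.0, -0.4, -3.5]
gripper_width: 0.0122
grasp_force: 25.0
```

carry_out(motion=[[0,0,0.002,0],[0,0,0.002,0],[0,0,0.002,0],[0,0,0,0],[0,0,0,0],[0,0,0,0],[0,0,0,0],[0,0,0,0],[0,0,0,0],[0,0,0,0]])

```text
clock: 16.55
position: [0.4227, -0.3151, 0.0802]
eef_rot: [0.0, 0.061, 0.998, 0.0]
ft_force: [-6.7, 4.7, 14.4]
gripper_width: 0.0116
grasp_force: 25.0
```

carry_out(motion=[[0,0,-0.003,0],[0,0,0,0],[0,0,0,0],[0,0,0,0],[0,0,0,0],[0,0,0,0],[0,0,0,0],[0,0,0,0],[0,0,0,0],[0,0,0,0]])

```text
clock: 17.8
position: [0.4227, -0.3151, 0.0803]
eef_rot: [0.0, 0.061, 0.998, 0.0]
ft_force: [-3.0, 3.1, 7.6]
gripper_width: 0.0122
grasp_force: 25.0
```

carry_out(motion=[[0,0,0,0],[0,0,0,0],[0,0,0,0],[0,0,0,0],[0,0,0,0],[0,0,-0.05,0],[0,0,-0.1,0],[0,0,-0.15,0],[0,0,-0.15,0],[0,0,-0.15,0]], hand=-0.2)

```text
clock: 19.05
position: [0.4224, -0.3153, 0.232]
eef_rot: [0.0, 0.061, 0.998, -0.0]
ft_force: [0.1, -0.1, 0.0]
gripper_width: 0.0348
grasp_force: 0.0
```

```bash
python3 -c "
from h import *
go(.512,.0102,.22,84)"
```

```text
t 19.05 pos [ 0.4224 -0.3153  0.232 ] phi 83.0 tilt 0.05 w 0.0348 F [ 0.1 -0.1  0. ] g 0.0
twist -0.022 shift -0.221 1.333 0.048
```

Now I'll move back above the lid with the hand fully open, then look at the pot.

carry_out(motion=[[-0.03,0.05,0,-0.022],[-0.04,0.13,0,0],[-0.04,0.17,0,0],[-0.04,0.17,0,0],[-0.03,0.17,0,0],[-0.02,0.17,0,0],[-0.02,0.17,0.02,0],[0,0.17,0.03,0],[0,0.1,0,0],[0,0.033,0,0]], hand=1)

```text
clock: 20.3
position: [0.5119, 0.0123, 0.2169]
eef_rot: [-0.0, 0.051, 0.999, -0.0]
ft_force: [0.4, -0.7, 0.3]
gripper_width: 0.0866
grasp_force: 0.0
```

```bash
python3 - <<'E'
from h import *
import cv2
go(.512,.0102,.051,84)
out=[]
for n,(x0,y0,w) in (("top",(370,200,90)),("scene",(170,160,80))):
    i=bot.snapshot(n);cv2.imwrite(f"pics/raw_{n}.png",i);k=360//w if n=="top" else 5
    k=400/w; j=cv2.resize(i[y0:y0+w,x0:x0+w],(400,400),interpolation=cv2.INTER_CUBIC)
    c=bot.calibration(n);a=np.linspace(0,2*np.pi,60)
    P=np.c_[.422+.076*np.cos(a),-.316+.076*np.sin(a),0*a+.1]-c["position"]
    q=R.from_quat(c["attitude"],scalar_first=True).inv().apply(P)
    uv=q[:,:2]/q[:,2:]*c["fx"]+[c["cx"],c["cy"]]
    for p in (uv+.5-[x0,y0])*k-.5: cv2.circle(j,tuple(int(t) for t in p.round()),1,(0,0,255),-1)
    out.append(j)
cv2.imwrite("pics/o4.png",cv2.hconcat(out))
E
```

```text
t 20.30 pos [0.5119 0.0123 0.2169] phi 84.2 tilt 0.05 w 0.0866 F [ 0.4 -0.7  0.3] g 0.0
twist 0.004 shift -0.001 -0.008 0.664
```

View pics/o4.png

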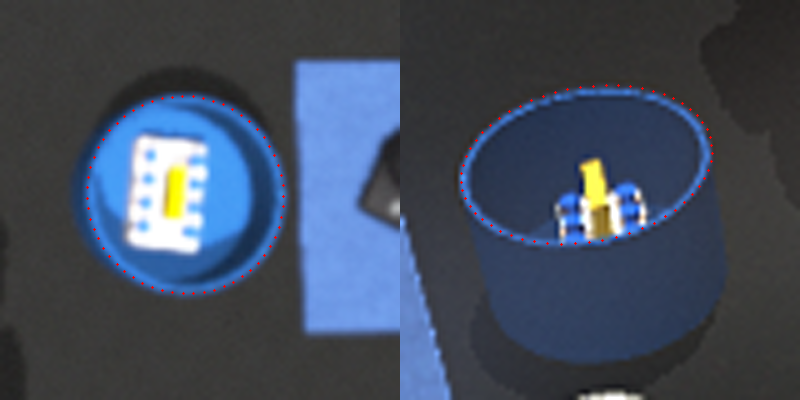

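```bash
python3 - <<'E'
from h import *
import cv2
from scipy.optimize import minimize
def fit(gray,n,r,z,g,x0=0,y0=0,k=1):
    c=bot.calibration(n);M=R.from_quat(c["attitude"],scalar_first=True).inv();a=np.linspace(0,2*np.pi,360)
    def S(x,y,r):
        q=M.apply(np.c_[x+r*np.cos(a),y+r*np.sin(a),0*a+z]-c["position"]);uv=q[:,:2]/q[:,2:]*c["fx"]+[c["cx"],c["cy"]]
        uv=((uv+.5-[x0,y0])*k-.5).astype(np.float32)
        return cv2.remap(gray,uv[:,0],uv[:,1],cv2.INTER_LINEAR).ravel()
    f=lambda p:-np.mean(np.minimum(S(p[0],p[1],p[2]-.002)-S(p[0],p[1],p[2]+.002),60))
    best=min(((x,y) for x in np.arange(g[0]-.01,g[0]+.0101,.001) for y in np.arange(g[1]-.01,g[1]+.0101,.001)),key=lambda p:f([*p,r]))
    o=minimize(f,[*best,r],method="Nelder-Mead",options=dict(initial_simplex=[[*best,r],[best[0]+.002,best[1],r],[best[0],best[1]+.002,r],[*best,r+.001]]))
    print(n,best,o.x.round(4),-o.fun)
for n in("top","scene"):
    i=cv2.imread(f"pics/raw_{n}.png").astype(np.float32)[:,:,0]
    fit(i,n,.076,.1,(.422,-.316))
t=cv2.imread("pics/t2.png").astype(np.float32)[:,:,2]
fit(t,"top",.085,.013,(.512,.010),200,160,4)
E
```

```text
top (np.float64(0.422), np.float64(-0.316)) [ 0.4219 -0.3162  0.0766] 59.920772552490234
scene (np.float64(0.424), np.float64(-0.318)) [ 0.4241 -0.3177  0.076 ] 58.055789947509766
top (np.float64(0.513), np.float64(0.011)) [0.513 0.011 0.086] 60.0
```

carry_out(motion=[[-0.004,-0.006,0.1,0],[0,0,0.12,0],[0,0,0.12,0],[0,0,0.12,0],[0,0,0.1,0],[0,0,0.06,0],[0,0,0.04,0],[0,0,0,0],[0,0,0,0],[0,0,0,0]])

```text
clock: 21.65
position: [0.5135, 0.0089, 0.053]
eef_rot: [0.001, 0.052, 0.999, 0.0]
ft_force: [0.3, -0.3, 0.4]
gripper_width: 0.0869
grasp_force: 0.0
```

carry_out(motion=[[0,0,0,0],[0,0,0,0],[0,0,0,0],[0,0,0,0],[0,0,0,0],[0,0,0,0],[0,0,0,0],[0,0,0,0],[0,0,0,0],[0,0,0,0]], hand=-1, force=40)

```text
clock: 22.9
position: [0.513, 0.0091, 0.0523]
eef_rot: [0.0, 0.052, 0.999, 0.0]
ft_force: [-0.3, 2.1, -0.8]
gripper_width: 0.0135
grasp_force: 40.0
```

```bash
python3 -c "
from h import *
go(.422,-.3165,.22,84)"
```

```text
t 22.90 pos [0.513  0.0091 0.0523] phi 84.0 tilt 0.01 w 0.0135 F [-0.3  2.1 -0.8] g 40.0
twist 0.001 shift 0.226 -1.333 -0.671
```

carry_out(motion=[[0,0,-0.06,0],[0,0,-0.12,0],[0,0,-0.16,0],[0,0,-0.16,0],[0,0,-0.12,0],[0,-0.04,-0.05,0],[0,-0.09,0,0],[0,-0.12,0,0],[0.02,-0.14,0,0],[0.03,-0.14,0,0]])

```text
clock: 24.15
position: [0.4855, -0.1236, 0.2191]
eef_rot: [-0.001, 0.053, 0.999, -0.0]
ft_force: [0.0, -0.9, -5.1]
gripper_width: 0.0135
grasp_force: 40.0
```

carry_out(motion=[[0.03,-0.14,0,0],[0.03,-0.14,0,0],[0.03,-0.14,0,0],[0.03,-0.14,0,0],[0.03,-0.12,0,0],[0.026,-0.08,0,0],[0,-0.04,0,0],[0,0,0,0],[0,0,0,0],[0,0,0,0]])

```text
clock: 25.4
position: [0.4226, -0.3151, 0.2197]
eef_rot: [-0.0, 0.051, 0.999, 0.0]
ft_force: [0.3, -0.7, -4.5]
gripper_width: 0.0135
grasp_force: 40.0
```

```bash
python3 -c "
from h import *
import cv2
go(.4224,-.3166,.155,84)
i=bot.snapshot('scene');cv2.imwrite('pics/s5.png',cv2.resize(i[110:270,130:330],None,fx=3.5,fy=3.5,interpolation=cv2.INTER_CUBIC))
cv2.imwrite('pics/raw5.png',bot.snapshot('top'))
"
```

```text
t 25.40 pos [ 0.4226 -0.3151  0.2197] phi 84.1 tilt 0.02 w 0.0135 F [ 0.3 -0.7 -4.5] g 40.0
twist 0.002 shift 0.000 -0.006 0.259
```

View pics/s5.png

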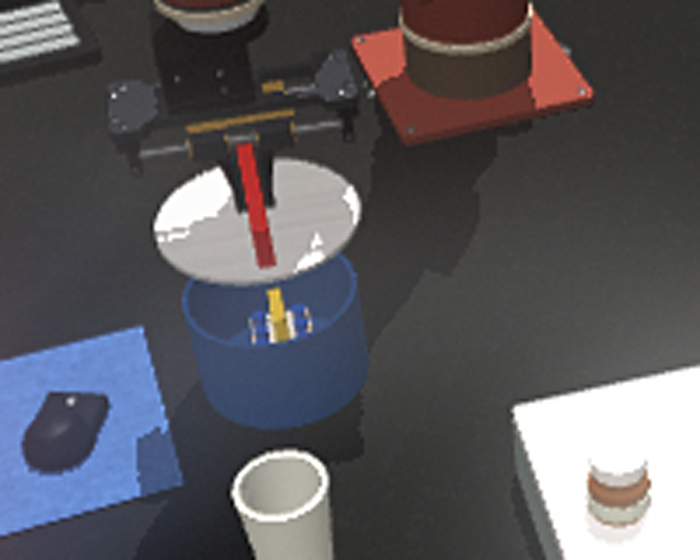

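The lid is held level above the pot: ellipse x 153–361, with the pot rim below it at x 182–357. I'll fit its centre in the same camera and compare it with the pot's fit.

```bash
python3 - <<'E'
from h import *
import cv2
t=cv2.imread("pics/s5.png").astype(np.float32)[:,:,2]
c=bot.calibration("scene");M=R.from_quat(c["attitude"],scalar_first=True).inv();a=np.linspace(0,2*np.pi,360)
def S(x,y,r,z=.180):
    q=M.apply(np.c_[x+r*np.cos(a),y+r*np.sin(a),0*a+z]-c["position"]);uv=q[:,:2]/q[:,2:]*c["fx"]+[c["cx"],c["cy"]]
    uv=((uv+.5-[130,110])*3.5-.5).astype(np.float32)
    return cv2.remap(t,uv[:,0],uv[:,1],cv2.INTER_LINEAR).ravel()
L=[]
for x in np.arange(.41,.436,.0005):
  for y in np.arange(-.33,-.30,.0005):
    L.append((np.mean(np.clip(S(x,y,.083)-S(x,y,.087),0,60)),x,y))
L.sort();print(np.round(L[-5:],4))
E
```

```text
[[51.3168  0.4245 -0.3165]
 [51.3539  0.4245 -0.3155]
 [51.3809  0.425  -0.3155]
 [51.4129  0.4245 -0.316 ]
 [51.4245  0.425  -0.316 ]]
```

carry_out(motion=[[0,-0.006,0.03,0],[0,0,0.05,0],[0,0,0.05,0],[0,0,0.05,0],[0,0,0.04,0],[0,0,0.02,0],[0,0,0.015,0],[0,0,0,0],[0,0,0,0],[0,0,0,0]])

```text
clock: 26.75
position: [0.4222, -0.3176, 0.1564]
eef_rot: [0.0, 0.052, 0.999, -0.0]
ft_force: [-0.6, -0.6, -4.5]
gripper_width: 0.0139
grasp_force: 40.0
```

carry_out(motion=[[0,0,0.004,0],[0,0,0.004,0],[0,0,0.004,0],[0,0,0.004,0],[0,0,0.004,0],[0,0,0.004,0],[0,0,0.004,0],[0,0,0,0],[0,0,0,0],[0,0,0,0]])

```text
clock: 28.0
position: [0.422, -0.3175, 0.1491]
eef_rot: [0.0, 0.052, 0.999, -0.0]
ft_force: [-0.5, 0.4, -4.1]
gripper_width: 0.0138
grasp_force: 40.0
```

carry_out(motion=[[0,0,0.002,0],[0,0,0.002,0],[0,0,0.002,0],[0,0,0.002,0],[0,0,0.002,0],[0,0,0.002,0],[0,0,0.002,0],[0,0,0,0],[0,0,0,0],[0,0,0,0]])

```text
clock: 29.25
position: [0.4221, -0.3175, 0.1456]
eef_rot: [0.0, 0.052, 0.999, -0.0]
ft_force: [0.1, 0.0, -3.9]
gripper_width: 0.0136
grasp_force: 40.0
```

carry_out(motion=[[0,0,0.001,0],[0,0,0.001,0],[0,0,0.001,0],[0,0,0.001,0],[0,0,0,0],[0,0,0,0],[0,0,0,0],[0,0,0,0],[0,0,0,0],[0,0,0,0]])

```text
clock: 30.5
position: [0.422, -0.3175, 0.1446]
eef_rot: [-0.0, 0.052, 0.999, -0.0]
ft_force: [-0.5, -0.5, -3.7]
gripper_width: 0.0135
grasp_force: 40.0
```

carry_out(motion=[[0,0,0,0],[0,0,0,0],[0,0,0,0],[0,0,0,0],[0,0,0,0],[0,0,-0.05,0],[0,0,-0.1,0],[0,0,-0.15,0],[0,0,-0.15,0],[0,0,-0.1,0]], hand=0)

```text
clock: 31.75
position: [0.4222, -0.318, 0.2848]
eef_rot: [0.001, 0.052, 0.999, -0.0]
ft_force: [0.3, 0.2, 0.2]
gripper_width: 0.0432
grasp_force: 0.0
```

carry_out(motion=[[0,0.1,0,0],[-0.03,0.15,0,0],[-0.03,0.17,0,0],[-0.03,0.17,0,0],[-0.03,0.17,0,0],[-0.03,0.15,0,0],[0,0.1,0,0],[0,0,0,0],[0,0,0,0],[0,0,0,0]])

```text
clock: 33.0
position: [0.4855, -0.0715, 0.2824]
eef_rot: [0.0, 0.053, 0.999, -0.0]
ft_force: [0.1, -0.5, 0.3]
gripper_width: 0.0435
grasp_force: 0.0
```

```bash
python3 -c "
from h import *
import cv2
o=[cv2.resize(bot.snapshot(n)[y:y+90,x:x+90],(400,400),interpolation=cv2.INTER_CUBIC) for n,x,y in(('top',370,200),('scene',165,150))]
cv2.imwrite('pics/f.png',cv2.hconcat(o));go(.5,0,.2,84)"
```

```text
t 33.10 pos [ 0.4855 -0.0711  0.2822] phi 83.9 tilt 0.01 w 0.0431 F [ 0.4  0.1 -0. ] g 0.0
twist -0.001 shift -0.028 0.289 0.329
```

View pics/f.png

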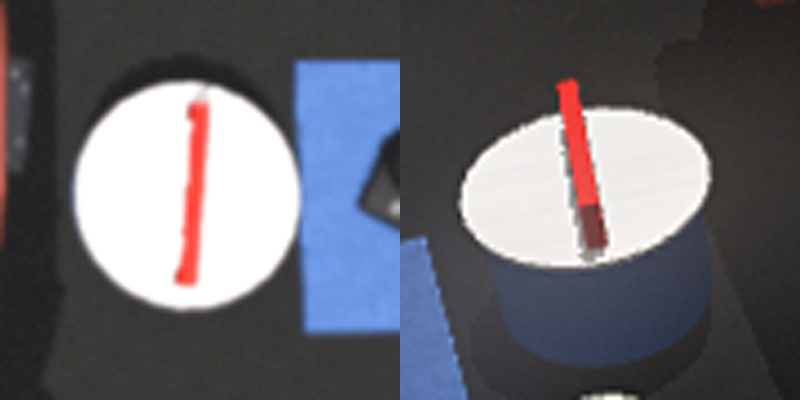

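The lid sits level and centred on the pot: the disc is centred at (187,196) in the top crop, where the rim was centred before at (186,195). I'll hand the job in.

```bash
python3 -c "
from station import bot
print(bot.close_job())"
```

```text
the job is handed in; nothing more can be done
None
```

I handed the job in at about 33 s: the lid sits level on the pot in the final pictures, with the carrier let go inside it. The hand-in call returned no verdict, so I don't have the judged result.

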